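Roll the ceramic furnace tube over the ribs to its stop

ROBOT

A 6-joint arm with a two-finger parallel gripper is mounted at the origin on a cart in front of the work surface, level with it; the furniture and walls round the work are solid. World frame = base frame: x ahead of the robot, y to its left, z up, the work surface at z = 0. Lengths are in m, angles in rad, forces in N, time in s.
With the tool pointing down it reaches from about 0.375 to 0.9 m from the base axis. Payload 3.1 kg.
Tool frame: the origin (TCP) lies midway between the tips of the shut fingers; the grasp point (between the pads) lies 19 mm behind it; x points along the fingers, z is the direction in which the jaws open and shut, and the axes are right-handed (so a half turn about x gives the same grasp; the last joint's range is limited). The gripper opens to 85 mm and grips with 20 to 120 N. Pads are 22 mm wide; open, the fingers measure 114 mm over their backs; the gripper's body (76 mm by 85 mm) begins 54 mm behind the grasp point. The pads swing forward as they close: fully open they stand 13 mm farther back than shut.
Start: joints at [-1.514, 0.527, 1.433, -0, 1.181, -0.178], TCP at [0.146, -0.608, 0.231] pointing down, gripper open.
Joint ranges: [-3.08, 3.08], [-0.75, 2.2], [0.22, 2.44], [-1.43, 4.57], [0, 2.65], [-2.85, 2.85]. Speed limits (rad/s): [2.79, 2.79, 3.14, 3.14, 3.14, 3.14].

INTERFACE

Orientations are given as a unit quaternion [x, y, z, w].
In Python, from station import status, snapshot, camera_params, ticket gives the robot as it stands.
- The arm moves only by the tool arm_command, never from a script. Its argument "series" is a list that holds one entry, the list of rows, each a list of 4 numbers: the shift along the tool's x, y, z in mm, then the turn about the tool's x in rad. A call has 1 to 10 rows; each row shifts and turns the commanded pose from where the row before left it, along the tool's axes as they then stand; what a row does not reach is not made up. A row lasts 1/10 s, in which the tool goes at most 50 mm and 8.59 degrees, less where a joint would pass 70% of its speed; a pose out of reach is approached as far as the arm can. A call is refused whole if a number of a shift passes 50 or a number of a turn 0.15, either way. A call with a gripper value outside its range is refused whole. "jaw" is the opening in per cent of the stroke, from 0 (shut) to 100 (fully open), set as the call begins (left out, the last holds). The fingers move at their own pace and stop on an object; "force" is the grip in N (left out, the last holds). Time passes only in rows, so rows that do not move let the fingers close. It gives the time, the measured TCP pose, the force and the opening at its end, in the units of the state.
- status.sense(): the state, without advancing time (a new reading comes with each control period).
- snapshot(name): name is "side" or "top"; returns the picture (384x512x3 uint8, red, green, blue); there is no depth.
- camera_params(name): a dict with "fovy" (degrees; the focal length in pixels is half the picture's height over the tangent of half this angle, whatever the lens; pixels are square), "cx", "cy" (the principal point, pixels), "extrinsics" (4x4, takes a point from camera to world coordinates). Camera axes: x right, y down, z forward; pixel columns grow to the right and rows downward; lengths in m; the calibration is good to about 2 mm. A picture is of the moment at which its call begins. camera_params takes no time and is no camera call.
- ticket.sign_off(): hands the job in, once; it reports no verdict.
The state is a dict: "t": time; "q": joint angles; "qd": joint speeds; "tau": joint torques, N m; "tcp_pos": TCP position; "tool_rot": TCP orientation; "force": force on the tool from outside, world axes, zero at the start; "ft_torque": the same for the moment, N m; "finger_gap": opening from 0.0 (shut) to 1.0 (fully open).
Only numpy, scipy, OpenCV 4.12 (cv2) and the standard library are available. Lean on these libraries where they do the work, as an engineer would, in place of code of your own. Each camera call takes 0.05 s, during which the arm holds its last target. There are 200 camera calls.

TASK

The clean, brittle ceramic tube on the metal board must not be touched by the gripper. Take the hand pad by its wooden bar, lay its flat face on top of the tube and, pressing enough to squeeze the pad's foam a little but never solid, roll the tube along the board, over the two low ribs, until it lies in the gap between the ribs and the stop wall; do not shove it with the pad's edge or let it shoot off. Then set the pad down flat on the worktop beside the board and let go, leaving the small labware as it stands.

Things in the scene. Friction and masses are not known exactly. Their poses are not given: they have to be found in the camera images.
- board: Fixed grey board, left or right of the robot, on feet that vary, plate's underside 2 to 8 mm above the worktop: 200 (its x) x 170 mm, 8 thick. Origin: centre of that underside. +x is the rolling direction. Two ribs along y, x = 45 to 51 mm, screwed to an unknown height 1.5 to 6 mm above the plate; stop wall's near face at x = 85 mm, 22 mm high. A tube in the gap: axis at x = 58 to 67, z = 26 mm.
- tube: White ceramic tube, 36 mm across, 140 mm long, about 0.12 kg, lying on the plate short of the ribs, nearly parallel to them, its axis 55 to 87 mm short of its place at the stop. Origin: middle of its axis. Its y runs along the tube; x and z turn as it rolls. Under the pad it advances half as far as the pad does. It rises by the ribs' height in crossing.
- pad: Loose hand pad, 0.28 kg, on the worktop across from the board: 130 (its x) x 90 mm plate under a wooden bar. Origin: centre of its underside, z up. Lay its x along the rolling direction. Rubber face 0 to 6 mm, foam to 8, plate to 18, bar 18 to 58 mm high, 24 thick (x), 75 long (y), centred. Face gives way at 2.6 N, then 6.5 N per mm, solid after 1.5 mm (12 N); beyond, the load climbs steeply.
- crucible_1: Small white crucible, 34 mm across, 36 mm high, on the worktop between board and pad, nearer the robot. Origin: centre of its underside.
- boat_1: Small white combustion boat, 16 x 73 x 10 mm, on the worktop between board and pad, farther from the robot. Origin: centre of its underside.

How it is judged:
By the outcome, as a careful person would: the job done as asked, in the order asked, and still so for the second after the job is handed in, with the robot touching nothing.
It also fails if it takes over 72 s, if anything falls off the work surface, if the arm or the gripper's body presses on something with over 40 N, if the wrist force passes 120 N, or if a joint passes its speed limit or range.

## Working session

There is one attempt and no reset: what is moved stays moved. The work goes in short steps, Python scripts to look and compute and a tool call to move; the robot and the scene stay as the last step left them, time stands still between calls to the robot, and variables do not carry over. Pictures are saved under pics/ and viewed, about 8 in all and at most 12, crops included, and the job is handed in when it is done.

Besides the shell and the picture viewer there is one more tool, called by a JSON object that holds its "op" and its "data", one argument or row to a line. arm_command: Moves the arm, as the interface text tells. Its arguments: {"type":"object","properties":{"series":{"type":"array"},"jaw":{"type":"number"},"force":{"type":"number"}},"required":["series"]}

```bash
ls; mkdir -p pics; python3 - <<'E'
from station import status, snapshot, camera_params
import cv2,numpy as np
s=status.sense();print({k:np.round(v,3).tolist() for k,v in s.items()})
for n in("side","top"):
    im=snapshot(n);cv2.imwrite(f"pics/{n}0.png",im[:,:,::-1]);c=camera_params(n);print(n,{k:np.round(v,4).tolist() for k,v in c.items()})
E
```

```text
pics
{'t': 0.0, 'q': [-1.513, 0.528, 1.434, -0.0, 1.181, -0.179], 'qd': [-0.002, 0.0, 0.0, 0.001, -0.001, 0.0], 'tau': [-0.001, -44.235, -17.803, -0.0, 0.008, 0.0], 'tcp_pos': [0.146, -0.607, 0.23], 'tool_rot': [0.438, 0.556, -0.437, 0.555], 'force': [-0.48, -0.271, -1.236], 'ft_torque': [-0.007, 0.022, -0.012], 'finger_gap': 0.998}
side {'fovy': 51.7955, 'cx': 251.3832, 'cy': 194.5675, 'extrinsics': [[-0.9529, -0.1493, 0.264, 0.3205], [-0.3029, 0.4257, -0.8527, 0.7293], [0.0149, -0.8925, -0.4508, 0.4461], [0.0, 0.0, 0.0, 1.0]]}
top {'fovy': 43.3915, 'cx': 255.6827, 'cy': 196.3506, 'extrinsics': [[-0.0121, -0.9985, 0.0534, 0.4842], [-0.9998, 0.0114, -0.0137, 0.0113], [0.0131, -0.0536, -0.9985, 0.9026], [0.0, 0.0, 0.0, 1.0]]}
```

View pics/top0.png

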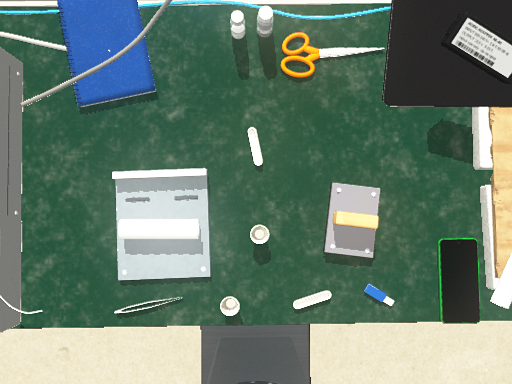

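View pics/side0.png

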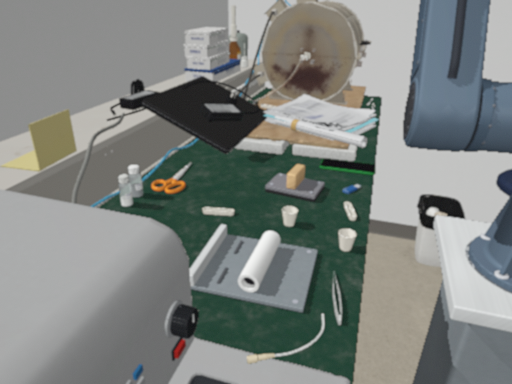

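The top view shows the board at left, with corners near (113,172), (207,170), (210,279) and (118,281). Its wall is at the image top, so it rolls along world +x. The tube lies at about (158,229) and the rib pieces at row 199. The pad is at (353,220) with its bar at (356,220), the crucible at (260,234) and the boat at (255,147). The side view shows the same layout, with the tube from (248,280) to (272,238) and the bar at (296,176).

```bash
cat > h.py <<'E'
import cv2,numpy as np
from station import camera_params
from scipy.spatial.transform import Rotation as R
P={n:camera_params(n) for n in("top","side")}
def ray(n,u,v):
    p=P[n];f=192/np.tan(np.radians(p["fovy"]/2));E=np.array(p["extrinsics"])
    d=E[:3,:3]@np.array([(u-p["cx"])/f,(v-p["cy"])/f,1]);return E[:3,3],d/np.linalg.norm(d)
def on(n,u,v,z):
    o,d=ray(n,u,v);return o+d*(z-o[2])/d[2]
def tri(a,b):
    (o1,d1),(o2,d2)=ray("top",*a),ray("side",*b)
    s=np.linalg.lstsq(np.c_[d1,-d2],o2-o1,rcond=None)[0]
    p,q=o1+s[0]*d1,o2+s[1]*d2;return (p+q)/2,np.linalg.norm(p-q)
def proj(n,p):
    c=P[n];f=192/np.tan(np.radians(c["fovy"]/2));E=np.array(c["extrinsics"])
    x=E[:3,:3].T@(np.array(p)-E[:3,3]);return np.array([c["cx"]+f*x[0]/x[2],c["cy"]+f*x[1]/x[2]])
E
python3 - <<'E'
from h import *
t=cv2.imread("pics/top0.png");s=cv2.imread("pics/side0.png")
def mask(im,lo,hi,x0,y0,x1,y1):
    m=cv2.inRange(cv2.cvtColor(im,cv2.COLOR_BGR2HSV),lo,hi);k=np.zeros_like(m);k[y0:y1,x0:x1]=m[y0:y1,x0:x1]
    c=max(cv2.findContours(k,0,2)[0],key=cv2.contourArea);return c
for nm,im,args in[("bar top",t,((10,60,120),(30,255,255),320,180,390,260)),("bar side",s,((8,60,80),(30,255,255),275,155,315,195)),
 ("tube top",t,((0,0,240),(180,20,255),113,185,205,270)),("tube side",s,((0,0,200),(180,30,255),235,225,290,295)),
 ("pad top",t,((0,0,100),(180,60,255),318,175,390,265)),("board top",t,((0,0,110),(180,60,255),100,160,220,290))]:
    c=mask(im,*args);m=cv2.moments(c);r=cv2.minAreaRect(c)
    print(nm,cv2.contourArea(c),np.round([m["m10"]/m["m00"],m["m01"]/m["m00"]],1),np.round(cv2.boxPoints(r),1).tolist())
a=cv2.resize(t[155:295,100:225],None,fx=3.2,fy=3.2,interpolation=cv2.INTER_CUBIC)
b=cv2.resize(s[215:315,180:330],None,fx=2.6,fy=2.6,interpolation=cv2.INTER_CUBIC)
d=cv2.resize(s[150:205,255:335],None,fx=4,fy=3.4,interpolation=cv2.INTER_CUBIC)
o=np.zeros((450,800,3),np.uint8);o[:a.shape[0],:a.shape[1]]=a;o[:260,405:405+390]=b;o[262:262+187,405:725]=d
cv2.imwrite("pics/c1.png",o)
print(np.round(R.from_quat([0.438,.556,-.437,.555]).as_matrix(),3))
E
```

```text
bar top 587.0 [355.4 219.6] [[331.70001220703125, 223.8000030517578], [333.3999938964844, 209.6999969482422], [379.20001220703125, 215.3000030517578], [377.5, 229.39999389648438]]
bar side 331.5 [295.3 175.4] [[279.5, 180.8000030517578], [297.3999938964844, 159.3000030517578], [310.20001220703125, 170.0], [292.29998779296875, 191.39999389648438]]
tube top 1425.0 [158. 228.] [[118.0, 219.0], [198.0, 219.0], [198.0, 237.0], [118.0, 237.0]]
tube side 775.5 [255.1 262.1] [[235.5, 286.20001220703125], [257.6000061035156, 225.6999969482422], [276.5, 232.60000610351562], [254.39999389648438, 293.1000061035156]]
pad top 2750.5 [352.  219.3] [[323.20001220703125, 251.6999969482422], [331.79998779296875, 181.1999969482422], [386.6000061035156, 187.89999389648438], [378.0, 258.29998779296875]]
board top 9988.5 [162.2 223.6] [[111.5999984741211, 167.1999969482422], [206.6999969482422, 163.3000030517578], [211.39999389648438, 276.20001220703125], [116.30000305175781, 280.20001220703125]]
[[-0.     0.972  0.234]
 [ 0.002  0.234 -0.972]
 [-1.     0.    -0.002]]
```

View pics/c1.png

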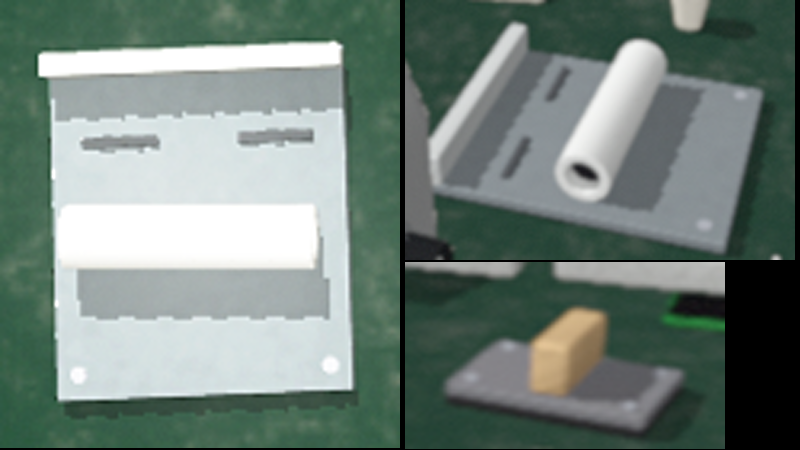

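```bash
python3 - <<'E'
from h import *
r=lambda v:np.round(1000*np.array(v),1)
def T(n,a,b):
    p,e=tri(a,b);print(n,r(p),"gap",r(e))
T("board near +y",(118.1,280.6),(304.2,307.3));T("board near -y",(210.3,276.3),(317.7,248.8))
T("bar top c",(355.4,219.6),(296.5,170.0))
# tube end +y : centre of top-view end at axis height ; side ellipse centre
T("tube end+y",(118,229),(248.5,281.2))
T("tube top-far end",(199.5,228.5),(270,231))
T("wall top ends front -y",(206.9,175.3),((525-405)/2.6+180,(35)/2.6+215))
for n,z,pts in[("board corners",.013,[(118.1,280.6),(210.3,276.3)]),("left edge",.013,[(115.6,184.7),(118.1,280.6)]),("right edge",.013,[(207.2,178),(210.3,276.3)]),
 ("wall front top",.035,[(112.2,179.1),(206.9,175.3)]),("ribs",.016,[(137.5,200),(186.3,198)]),("tube outline x",.031,[(118,218.8),(118,239),(199.6,218.8),(199.6,239),(158.7,229)]),
 ("bar top",.058,[(331.7,223.8),(333.4,209.7),(379.2,215.3),(377.5,229.4),(355.4,219.6)]),("pad",.018,[(323.2,251.7),(331.8,181.2),(386.6,187.9),(378,258.3)]),
 ("cruc",.036,[(260,234)]),("boat",.005,[(251,128),(259,165)]),("machine",0,[(22,110),(22,300)])]:
    q=np.array([on("top",*p,z) for p in pts]);print(n,r(q[:,:2]).tolist(),"mean",r(q.mean(0)))
    print("   angles",[round(float(np.degrees(np.arctan2(*(q[i+1]-q[i])[1::-1]))),1) for i in range(len(q)-1)])
E
```

```text
board near +y [379.7 252.1  11. ] gap 2.0
board near -y [385.2  83.9  10. ] gap 1.7
bar top c [ 485.  -175.4   56.1] gap 3.2
tube end+y [473.7 246.3  33.5] gap 2.5
tube top-far end [475.3 100.3  41.7] gap 2.4
wall top ends front -y [571.2  88.2  21. ] gap 0.5
board corners [[380.9, 251.7], [386.4, 83.8]] mean [383.6 167.7  13. ]
   angles [-88.1]
left edge [[556.2, 256.8], [380.9, 251.7]] mean [468.6 254.3  13. ]
   angles [-178.3]
right edge [[566.8, 88.3], [386.4, 83.8]] mean [476.6  86.   13. ]
   angles [-178.6]
wall front top [[564.6, 256.9], [569.6, 86.9]] mean [567.1 171.9  35. ]
   angles [-88.3]
ribs [[527.4, 215.9], [530.0, 126.6]] mean [528.7 171.2  16. ]
   angles [-88.3]
tube outline x [[493.2, 247.3], [457.0, 247.2], [491.5, 100.9], [455.2, 101.1], [474.0, 174.4]] mean [474.2 174.2  31. ]
   angles [-179.8, -76.8, 179.7, 75.6]
bar top [[479.7, -132.8], [504.4, -136.3], [493.6, -216.7], [469.0, -213.1], [486.6, -174.6]] mean [ 486.7 -174.7   58. ]
   angles [-8.1, -97.6, 171.6, 65.4]
pad [[428.8, -123.0], [557.9, -141.5], [544.4, -242.5], [415.5, -223.2]] mean [ 486.6 -182.6   18. ]
   angles [-8.1, -97.6, 171.5]
cruc [[462.9, -7.5]] mean [462.9  -7.5  36. ]
   angles []
boat [[660.8, 6.2], [590.8, -7.9]] mean [625.8  -0.9   5. ]
   angles [-168.6]
machine [[700.0, 436.1], [346.4, 431.3]] mean [523.2 433.7  -0. ]
   angles [-179.2]
```

{"op": "arm_command", "data": {
  "series": [
    [[5,30,-23.5,0],[5,38,-30,0],[5,38,-30,0],[5,38,-30,0],[5,38,-30,0],[5,38,-30,0],[5,38,-30,0],[5,38,-30,0],[5,38,-30,0],[5,38,-30,0]]
  ],
  "jaw": 100,
  "force": 100
}}

```text
t: 1.1
tcp_pos: [0.44, -0.2336, 0.181]
tool_rot: [0.438, 0.555, -0.438, 0.555]
force: [0.3, 0.1, 0.0]
finger_gap: 1.001
```

{"op": "arm_command", "data": {
  "series": [
    [[0,38,-30,0],[0,20,-16,0],[0,0,0,-0.149],[0,0,0,-0.149],[0,0,0,-0.149],[0,0,0,-0.149],[0,0,0,-0.149],[0,0,0,-0.149],[0,0,0,-0.149],[0,0,0,-0.149]]
  ]
}}

```text
t: 2.1
tcp_pos: [0.4846, -0.1769, 0.181]
tool_rot: [0.048, 0.706, -0.048, 0.705]
force: [0.1, 0.3, -0.3]
finger_gap: 0.996
```

{"op": "arm_command", "data": {
  "series": [
    [[0,0,0,0],[0,0,0,0]]
  ]
}}

```text
t: 2.3
tcp_pos: [0.4847, -0.177, 0.1811]
tool_rot: [0.052, 0.705, -0.052, 0.705]
force: [-0.1, 0.3, 0.7]
finger_gap: 1.005
```

{"op": "arm_command", "data": {
  "series": [
    [[35,0,0,0],[40,0,0,0],[35,0,0,0],[25,0,0,0],[15,0,0,0],[5,0,0,0],[0,0,0,0],[0,0,0,0]]
  ]
}}

```text
t: 3.1
tcp_pos: [0.4853, -0.1774, 0.027]
tool_rot: [0.051, 0.705, -0.051, 0.706]
force: [0.2, -0.2, 1.2]
finger_gap: 1.0
```

```bash
python3 - <<'E'
from h import *
from station import snapshot,status
t=snapshot("top")[:,:,::-1];s=snapshot("side")[:,:,::-1]
a=cv2.resize(t[165:275,305:405],None,fx=4,fy=4);b=cv2.resize(s[130:220,240:340],None,fx=4,fy=4)
o=np.zeros((440,800,3),np.uint8);o[:,:400]=a;o[:360,400:]=b;cv2.imwrite("pics/g1.png",o)
print(status.sense()["tcp_pos"],status.sense()["force"])
E
```

```text
[ 0.48551979 -0.17750456  0.02732919] [-0.4346921   0.26457463  0.19058068]
```

View pics/g1.png

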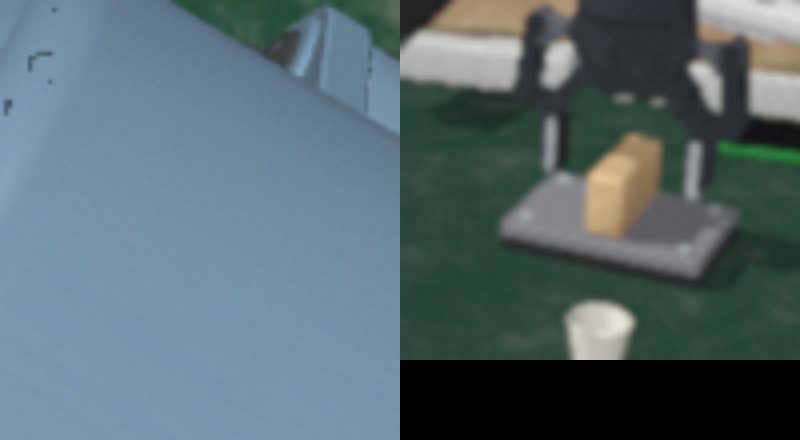

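The side view (right half) shows the open fingers straddling the bar at about (625,185), parallel to its faces, with the pad flat. The arm hides it in the top view.

{"op": "arm_command", "data": {
  "series": [
    [[3,0,0,0],[0,0,0,0],[0,0,0,0],[0,0,0,0],[0,0,0,0],[0,0,0,0],[0,0,0,0],[0,0,0,0],[0,0,0,0],[0,0,0,0]]
  ],
  "jaw": 0,
  "force": 110
}}

```text
t: 4.2
tcp_pos: [0.4849, -0.1771, 0.0234]
tool_rot: [0.05, 0.705, -0.051, 0.705]
force: [-0.7, -0.4, 2.7]
finger_gap: 0.264
```

{"op": "arm_command", "data": {
  "series": [
    [[0,0,0,0],[0,0,0,0],[-10,0,0,0],[-20,0,0,0],[-30,0,0,0],[-30,0,0,0],[-20,0,0,0],[-10,0,0,0],[0,0,0,0],[0,0,0,0]]
  ]
}}

```text
t: 5.2
tcp_pos: [0.4841, -0.1767, 0.1426]
tool_rot: [0.051, 0.706, -0.05, 0.705]
force: [0.1, 0.9, -2.9]
finger_gap: 0.266
```

```bash
python3 - <<'E'
from h import *
from station import snapshot,status
f=[]
for i in range(8):
    s=snapshot("side");f.append(status.sense()["force"])
print(np.round(f,2).tolist())
S=status.sense();print(S["tcp_pos"],S["tool_rot"],S["finger_gap"],S["t"],S["ft_torque"])
cv2.imwrite("pics/g2.png",cv2.resize(s[100:220,220:360,::-1],None,fx=4,fy=4))
E
```

```text
[[-0.66, -0.15, -3.29], [-0.39, -0.2, -3.83], [0.17, -0.65, -2.89], [0.2, -0.2, -3.13], [-1.08, 0.03, -3.62], [-0.06, 0.45, -2.47], [0.09, 0.44, -2.33], [0.54, 0.39, -3.24]]
[ 0.48461144 -0.17699662  0.14276702] [ 0.05071556  0.70564186 -0.05034323  0.70495607] 0.2673985858678105 5.6 [-0.01094588 -0.0485519   0.00499292]
```

View pics/g2.png

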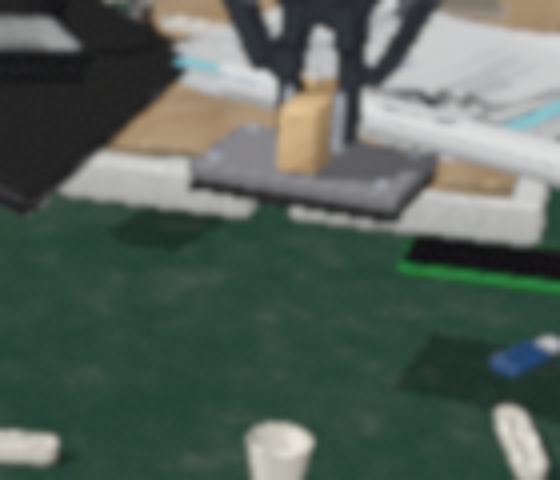

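The pad hangs level from the bar. The wrist reads −3.0 N, which matches its weight. The crucible is untouched.

{"op": "arm_command", "data": {
  "series": [
    [[0,0,0,-0.09],[0,25,-5,0],[0,42,-8,0],[0,42,-8,0],[0,42,-8,0],[0,42,-8,0],[0,42,-8,0],[0,42,-8,0],[0,42,-8,0],[0,25,-5.5,0]]
  ]
}}

```text
t: 6.6
tcp_pos: [0.4359, 0.1725, 0.1434]
tool_rot: [0.018, 0.707, -0.018, 0.707]
force: [0.7, -0.0, -2.7]
finger_gap: 0.265
```

{"op": "arm_command", "data": {
  "series": [
    [[0,2,0,0],[15,0,0,0],[20,0,0,0],[15,0,0,0],[7,0,0,0],[0,0,0,0],[0,0,0,0]]
  ]
}}

```text
t: 7.3
tcp_pos: [0.4373, 0.1716, 0.0866]
tool_rot: [0.019, 0.707, -0.019, 0.707]
force: [-0.3, 0.1, -3.2]
finger_gap: 0.259
```

```bash
python3 - <<'E'
from h import *
from station import snapshot,status
f=[]
for i in range(4):
    s=snapshot("side");f.append(status.sense()["force"])
t=snapshot("top")
print(np.round(np.mean(f,0),2).tolist())
S=status.sense();print(S["tcp_pos"],S["tool_rot"],S["t"])
o=np.zeros((480,800,3),np.uint8);o[:480,:400]=cv2.resize(t[155:295,100:217,::-1],(400,480));o[:,400:]=cv2.resize(s[200:320,230:330,::-1],(400,480))
cv2.imwrite("pics/g3.png",o)
E
```

```text
[-0.35, -0.22, -2.53]
[0.43716312 0.17189895 0.08690282] [ 0.01883128  0.70640081 -0.01869959  0.70731436] 7.55
```

View pics/g3.png

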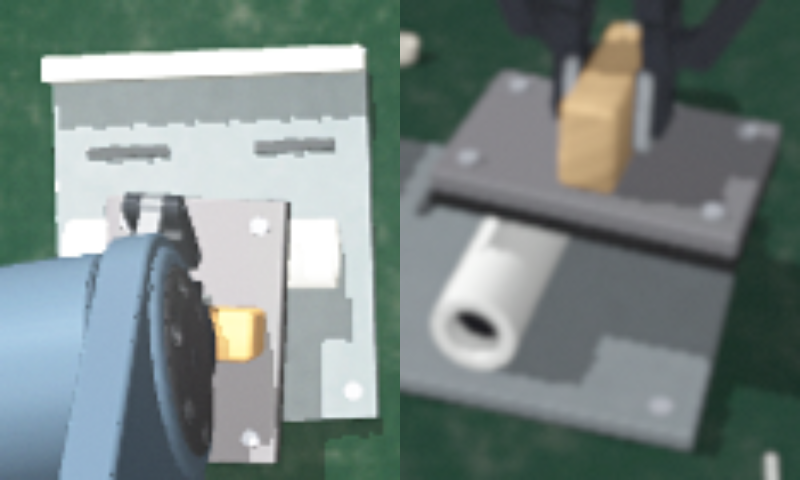

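The pad hangs level over the tube. In the top crop the tube runs from x 63 to 340 and the pad from 103 to 288. In the side crop the pad clears the tube end at (475,320). Next I lower it in small steps.

{"op": "arm_command", "data": {
  "series": [
    [[5,-0.5,0,0],[3,0,0,0],[1.5,0,0,0],[0,0,0,0],[0,0,0,0]]
  ]
}}

```text
t: 8.05
tcp_pos: [0.4367, 0.1714, 0.0767]
tool_rot: [0.019, 0.707, -0.019, 0.707]
force: [-0.0, -0.0, -3.5]
finger_gap: 0.268
```

{"op": "arm_command", "data": {
  "series": [
    [[0.5,0,0,0],[0.5,0,0,0],[0,0,0,0]]
  ]
}}

```text
t: 8.35
tcp_pos: [0.4367, 0.1714, 0.0758]
tool_rot: [0.019, 0.707, -0.019, 0.707]
force: [0.6, -0.0, -2.5]
finger_gap: 0.265
```

{"op": "arm_command", "data": {
  "series": [
    [[0.5,0,0,0],[0.5,0,0,0],[0,0,0,0]]
  ]
}}

```text
t: 8.65
tcp_pos: [0.4367, 0.1714, 0.0748]
tool_rot: [0.019, 0.707, -0.019, 0.707]
force: [-0.6, -0.9, -3.2]
finger_gap: 0.264
```

{"op": "arm_command", "data": {
  "series": [
    [[0.5,0,0,0],[0.5,0,0,0],[0,0,0,0]]
  ]
}}

```text
t: 8.95
tcp_pos: [0.4367, 0.1714, 0.0738]
tool_rot: [0.019, 0.707, -0.019, 0.707]
force: [-0.8, 0.4, -2.2]
finger_gap: 0.265
```

{"op": "arm_command", "data": {
  "series": [
    [[0.5,0,0,0],[0.5,0,0,0],[0,0,0,0]]
  ]
}}

```text
t: 9.25
tcp_pos: [0.4367, 0.1714, 0.0727]
tool_rot: [0.019, 0.707, -0.019, 0.707]
force: [-0.5, -0.4, -1.8]
finger_gap: 0.27
```

{"op": "arm_command", "data": {
  "series": [
    [[0.5,0,0,0],[0,0,0,0],[0,0,0,0]]
  ]
}}

```text
t: 9.55
tcp_pos: [0.4367, 0.1714, 0.0723]
tool_rot: [0.019, 0.707, -0.019, 0.707]
force: [0.3, 0.3, -2.4]
finger_gap: 0.263
```

{"op": "arm_command", "data": {
  "series": [
    [[0.5,0,0,0],[0,0,0,0],[0,0,0,0]]
  ]
}}

```text
t: 9.85
tcp_pos: [0.4367, 0.1714, 0.0718]
tool_rot: [0.019, 0.707, -0.019, 0.707]
force: [0.3, -0.3, -2.2]
finger_gap: 0.264
```

{"op": "arm_command", "data": {
  "series": [
    [[0.5,0,0,0],[0,0,0,0],[0,0,0,0]]
  ]
}}

```text
t: 10.15
tcp_pos: [0.4367, 0.1714, 0.0713]
tool_rot: [0.019, 0.707, -0.019, 0.707]
force: [-0.1, -0.6, -2.8]
finger_gap: 0.267
```

{"op": "arm_command", "data": {
  "series": [
    [[0.5,0,0,0],[0,0,0,0],[0,0,0,0]]
  ]
}}

```text
t: 10.45
tcp_pos: [0.4367, 0.1714, 0.0708]
tool_rot: [0.019, 0.707, -0.019, 0.707]
force: [-0.1, 0.0, -2.7]
finger_gap: 0.262
```

{"op": "arm_command", "data": {
  "series": [
    [[0.5,0,0,0],[0,0,0,0],[0,0,0,0]]
  ]
}}

```text
t: 10.75
tcp_pos: [0.4367, 0.1714, 0.0703]
tool_rot: [0.019, 0.707, -0.019, 0.707]
force: [-1.3, -0.5, -4.2]
finger_gap: 0.27
```

{"op": "arm_command", "data": {
  "series": [
    [[0.5,0,0,0],[0,0,0,0],[0,0,0,0]]
  ]
}}

```text
t: 11.05
tcp_pos: [0.4368, 0.1714, 0.0698]
tool_rot: [0.019, 0.707, -0.019, 0.707]
force: [0.2, 0.6, -3.0]
finger_gap: 0.267
```

{"op": "arm_command", "data": {
  "series": [
    [[0.5,0,0,0],[0,0,0,0],[0,0,0,0]]
  ]
}}

```text
t: 11.35
tcp_pos: [0.4372, 0.1714, 0.0696]
tool_rot: [0.019, 0.706, -0.019, 0.707]
force: [-0.4, -0.4, 1.5]
finger_gap: 0.264
```

The pad touched down at TCP z of about 69.7 mm with roughly 4.5 N of load, so the board's underside is about 2.3 mm up. Next I roll slowly and turn the pad a little to square the tube.

{"op": "arm_command", "data": {
  "series": [
    [[0.3,0,0,0],[0,-0.2,1,-0.008],[0,-0.4,2,-0.012],[0,-0.4,2,-0.012],[0,-0.4,2,-0.012],[0,-0.4,2,-0.012],[0,-0.4,2,-0.012],[0,-0.4,2,-0.012],[0,0,1,0],[0,0,0,0]]
  ]
}}

```text
t: 12.35
tcp_pos: [0.4511, 0.1686, 0.0691]
tool_rot: [-0.01, 0.707, 0.01, 0.707]
force: [0.5, 0.7, 2.5]
finger_gap: 0.266
```

```bash
cat > f.py <<'E'
from h import *
from station import snapshot,status
f=[]
for i in range(4):
    t=snapshot("side" if i else "top") ; f.append(status.sense()["force"])
    if i==0: T=t
S=status.sense();print(np.round(np.mean(f,0),2),np.round(S["tcp_pos"],4),np.round(S["ft_torque"],3),S["t"])
z=R.from_quat(S["tool_rot"]).as_matrix()[:,2];x=R.from_quat(S["tool_rot"]).as_matrix()[:,0];print("yaw",np.degrees(np.arctan2(z[1],z[0])),"x",np.round(x,4))
cv2.imwrite("pics/ft.png",T[:,:,::-1]);cv2.imwrite("pics/fs.png",t[:,:,::-1])
E
python3 f.py
```

```text
[ 0.52 -0.07  4.23] [0.4507 0.1686 0.069 ] [-0.037 -0.227  0.015] 12.55
yaw 1.559226951307797 x [ 2.e-04 -1.e-04 -1.e+00]
```

{"op": "arm_command", "data": {
  "series": [
    [[0,0,1.5,0],[0,0,2.5,0],[0,0,2.5,0],[0,0,2.5,0],[0,0,2.5,0],[0,0,2.5,0],[0,0,2.5,0],[0,0,2.5,0],[0,0,2.5,0],[0,0,1,0]]
  ]
}}

```text
t: 13.55
tcp_pos: [0.4735, 0.1686, 0.069]
tool_rot: [-0.01, 0.707, 0.009, 0.707]
force: [-0.4, -4.5, 5.4]
finger_gap: 0.262
```

```bash
python3 f.py; python3 - <<'E'
import cv2,numpy as np
t=cv2.imread("pics/ft.png");s=cv2.imread("pics/fs.png")
o=np.zeros((480,800,3),np.uint8);o[:,:400]=cv2.resize(t[155:295,100:217],(400,480));o[:,400:]=cv2.resize(s[210:310,200:300],(400,480))
cv2.imwrite("pics/g4.png",o)
E
```

```text
[-0.44 -4.38  4.95] [0.4735 0.1686 0.069 ] [-0.747 -0.194 -0.051] 13.75
yaw 1.5622409686362246 x [ 1.e-04 -9.e-04 -1.e+00]
```

View pics/g4.png

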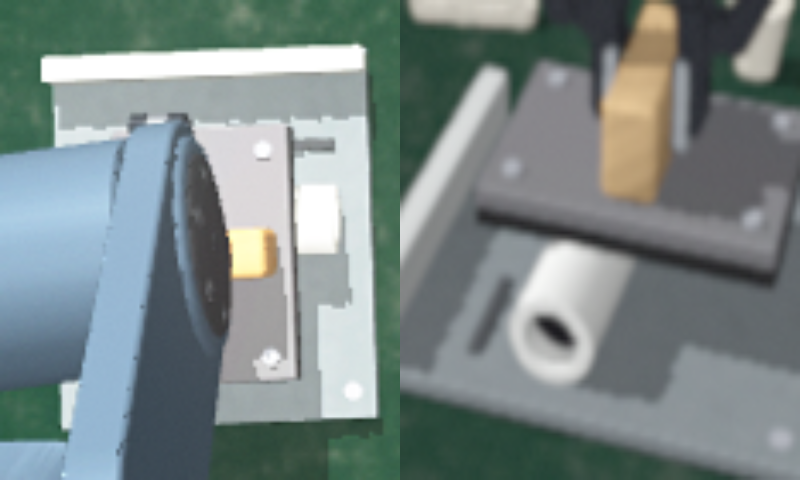

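The side crop shows the tube rolling under the level pad, its near end at (555,322), just short of the rib at (490,315). The wrist also reads a −4.4 N sideways force, so I compare how far each tube end has advanced.

```bash
python3 - <<'E'
from h import *
r=lambda v:np.round(1000*v[:2],1)
A=on("side",248.5,281.2,.028);B=on("side",238.75,277.1,.028);print("+y end",r(A),r(B),r(B-A))
def rows(f):
    im=cv2.imread(f);g=im.min(2).astype(int);out=[]
    for c in (190,193,196):
        k=np.where(g[205:250,c]>235)[0]+205;out.append((k.min(),k.max()))
    return out
print(rows("pics/top0.png"),rows("pics/ft.png"))
a=on("top",194,228.5,.028);k=rows("pics/ft.png");b=on("top",194,np.mean(k),.028);k0=rows("pics/top0.png");a=on("top",194,np.mean(k0),.028)
print("-y",r(a),r(b),r(b-a))
E
```

```text
+y end [474.5 239.6] [493.1 234.8] [18.6 -4.8]
[(np.int64(219), np.int64(237)), (np.int64(219), np.int64(237)), (np.int64(219), np.int64(237))] [(np.int64(209), np.int64(227)), (np.int64(209), np.int64(227)), (np.int64(209), np.int64(227))]
-y [475.  111.4] [493.1 111.3] [18.  -0.1]
```

{"op": "arm_command", "data": {
  "series": [
    [[0,-0.6,0.5,0],[0,-0.2,2.5,0],[0,-0.1,2.5,0],[0,-0.1,2.5,0],[0,-0.1,2.5,0],[0,-0.1,2.5,0],[0,-0.1,2.5,0],[0,-0.1,2.5,0],[0,-0.1,2,0],[0,0,0,0]]
  ]
}}

```text
t: 14.75
tcp_pos: [0.4938, 0.1683, 0.0691]
tool_rot: [-0.009, 0.707, 0.01, 0.707]
force: [0.3, -1.7, 4.4]
finger_gap: 0.268
```

```bash
python3 f.py
```

```text
[-0.05 -1.81  4.9 ] [0.4933 0.1683 0.069 ] [-0.28  -0.128  0.06 ] 14.95
yaw 1.5450262065301241 x [ 1.e-04  0.e+00 -1.e+00]
```

{"op": "arm_command", "data": {
  "series": [
    [[-0.3,-0.3,1,0],[0,-0.1,2,0],[0,-0.1,2,0],[0,-0.1,2,0],[0,-0.1,2,0],[0,-0.1,2,0],[0,-0.1,2,0],[0,0,1,0],[0,0,0,0],[0,0,0,0]]
  ]
}}

```text
t: 15.95
tcp_pos: [0.5073, 0.1679, 0.0693]
tool_rot: [-0.009, 0.707, 0.01, 0.707]
force: [0.5, 3.0, 3.7]
finger_gap: 0.266
```

```bash
python3 f.py
```

```text
[0.14 3.21 3.52] [0.5072 0.1679 0.0693] [ 0.62  -0.102 -0.019] 16.15
yaw 1.5391245937376499 x [ 1.e-04  3.e-04 -1.e+00]
```

{"op": "arm_command", "data": {
  "series": [
    [[0,0.4,1,0],[0,0,1,0],[0,0,0,0]]
  ]
}}

```text
t: 16.45
tcp_pos: [0.5094, 0.168, 0.0693]
tool_rot: [-0.01, 0.707, 0.009, 0.707]
force: [-0.6, 0.8, 3.2]
finger_gap: 0.27
```

{"op": "arm_command", "data": {
  "series": [
    [[0,0,1,0],[0,0,1,0],[0,0,0,0]]
  ]
}}

```text
t: 16.75
tcp_pos: [0.5115, 0.168, 0.0693]
tool_rot: [-0.01, 0.707, 0.009, 0.707]
force: [1.6, -0.1, 4.2]
finger_gap: 0.265
```

{"op": "arm_command", "data": {
  "series": [
    [[0,0,1,0],[0,0,1,0],[0,0,0,0]]
  ]
}}

```text
t: 17.05
tcp_pos: [0.5135, 0.168, 0.0693]
tool_rot: [-0.01, 0.707, 0.009, 0.707]
force: [0.2, -0.6, 3.9]
finger_gap: 0.262
```

{"op": "arm_command", "data": {
  "series": [
    [[0,0,1,0],[0,0,1,0],[0,0,0,0]]
  ]
}}

```text
t: 17.35
tcp_pos: [0.5154, 0.168, 0.0693]
tool_rot: [-0.01, 0.707, 0.009, 0.707]
force: [1.0, -2.3, 3.7]
finger_gap: 0.269
```

{"op": "arm_command", "data": {
  "series": [
    [[0,-0.2,1,0],[0,0,1,0],[0,0,0,0]]
  ]
}}

```text
t: 17.65
tcp_pos: [0.5175, 0.168, 0.0693]
tool_rot: [-0.01, 0.707, 0.009, 0.707]
force: [0.1, -2.7, 3.0]
finger_gap: 0.273
```

{"op": "arm_command", "data": {
  "series": [
    [[0,-0.3,1,0],[0,0,1,0],[0,0,0,0]]
  ]
}}

```text
t: 17.95
tcp_pos: [0.5195, 0.168, 0.0693]
tool_rot: [-0.01, 0.707, 0.01, 0.707]
force: [0.6, -2.3, 2.9]
finger_gap: 0.263
```

{"op": "arm_command", "data": {
  "series": [
    [[0,-0.3,1,0],[0,0,1,0],[0,0,0,0]]
  ]
}}

```text
t: 18.25
tcp_pos: [0.5214, 0.1679, 0.0693]
tool_rot: [-0.009, 0.707, 0.01, 0.707]
force: [-0.0, -0.5, 3.2]
finger_gap: 0.268
```

{"op": "arm_command", "data": {
  "series": [
    [[0,-0.1,1,0],[0,0,1,0],[0,0,0,0]]
  ]
}}

```text
t: 18.55
tcp_pos: [0.5229, 0.1678, 0.0693]
tool_rot: [-0.009, 0.707, 0.01, 0.707]
force: [-0.8, -0.7, 3.7]
finger_gap: 0.268
```

{"op": "arm_command", "data": {
  "series": [
    [[0,-0.1,1,0],[0,0,1,0],[0,0,0,0]]
  ]
}}

```text
t: 18.85
tcp_pos: [0.5251, 0.1676, 0.0694]
tool_rot: [-0.01, 0.707, 0.01, 0.707]
force: [-1.4, -1.1, 5.5]
finger_gap: 0.264
```

```bash
python3 f.py
```

```text
[-1.44 -0.56  4.64] [0.5251 0.1676 0.0694] [0.094 0.321 0.091] 19.05
yaw 1.5459272378274769 x [-3.e-04 -0.e+00 -1.e+00]
```

{"op": "arm_command", "data": {
  "series": [
    [[-0.3,0,1,0],[-0.3,0,1,0],[0,0,0,0]]
  ]
}}

```text
t: 19.35
tcp_pos: [0.5274, 0.1675, 0.0699]
tool_rot: [-0.01, 0.707, 0.01, 0.707]
force: [-1.0, -2.1, 3.5]
finger_gap: 0.267
```

{"op": "arm_command", "data": {
  "series": [
    [[-0.2,-0.1,1,0],[-0.2,0,1,0],[0,0,0,0]]
  ]
}}

```text
t: 19.65
tcp_pos: [0.5295, 0.1674, 0.0703]
tool_rot: [-0.01, 0.707, 0.009, 0.707]
force: [-1.9, -3.1, 5.1]
finger_gap: 0.263
```

{"op": "arm_command", "data": {
  "series": [
    [[-0.3,-0.3,1,0],[-0.3,0,1,0],[0,0,0,0]]
  ]
}}

```text
t: 19.95
tcp_pos: [0.5316, 0.1674, 0.0709]
tool_rot: [-0.01, 0.707, 0.01, 0.707]
force: [-1.3, -2.1, 3.2]
finger_gap: 0.264
```

{"op": "arm_command", "data": {
  "series": [
    [[-0.2,-0.2,1,0],[-0.2,0,1,0],[0,0,0,0]]
  ]
}}

```text
t: 20.25
tcp_pos: [0.5337, 0.1674, 0.0713]
tool_rot: [-0.009, 0.707, 0.01, 0.707]
force: [-0.5, -0.8, 2.9]
finger_gap: 0.265
```

{"op": "arm_command", "data": {
  "series": [
    [[-0.15,-0.1,1,0],[-0.15,0,1,0],[0,0,0,0]]
  ]
}}

```text
t: 20.55
tcp_pos: [0.5357, 0.1673, 0.0717]
tool_rot: [-0.009, 0.707, 0.01, 0.707]
force: [0.1, -1.2, 1.7]
finger_gap: 0.267
```

{"op": "arm_command", "data": {
  "series": [
    [[0,-0.1,1,0],[0,0,1,0],[0,0,0,0]]
  ]
}}

```text
t: 20.85
tcp_pos: [0.5377, 0.1673, 0.0717]
tool_rot: [-0.009, 0.707, 0.01, 0.707]
force: [-1.7, 0.8, 3.2]
finger_gap: 0.264
```

{"op": "arm_command", "data": {
  "series": [
    [[-0.05,0,1,0],[-0.05,0,1,0],[-0.05,0,1,0],[0,0,0,0]]
  ]
}}

```text
t: 21.25
tcp_pos: [0.5408, 0.1674, 0.0719]
tool_rot: [-0.009, 0.707, 0.01, 0.707]
force: [-1.0, 1.1, 3.5]
finger_gap: 0.262
```

```bash
python3 f.py
```

```text
[-0.94  1.41  3.47] [0.5405 0.1674 0.0719] [ 0.384  0.135 -0.019] 21.45
yaw 1.5396167885568537 x [ 6.e-04  2.e-04 -1.e+00]
```

{"op": "arm_command", "data": {
  "series": [
    [[-0.1,0.1,1,0],[0,0.1,1,0],[0,0,1,0],[0,0,0,0]]
  ]
}}

```text
t: 21.85
tcp_pos: [0.5437, 0.1675, 0.072]
tool_rot: [-0.01, 0.707, 0.01, 0.707]
force: [0.0, 0.6, 3.9]
finger_gap: 0.264
```

{"op": "arm_command", "data": {
  "series": [
    [[0,0,1.5,0],[0,0,1.5,0],[0,0,1.5,0],[0,0,1.5,0],[0,0,0,0]]
  ]
}}

```text
t: 22.35
tcp_pos: [0.5499, 0.1676, 0.072]
tool_rot: [-0.01, 0.707, 0.01, 0.707]
force: [0.4, 0.1, 4.8]
finger_gap: 0.265
```

{"op": "arm_command", "data": {
  "series": [
    [[0,0,1,0],[0,0,1.5,0],[0,0,1.5,0],[0,0,0,0]]
  ]
}}

```text
t: 22.75
tcp_pos: [0.5536, 0.1676, 0.072]
tool_rot: [-0.01, 0.707, 0.01, 0.707]
force: [0.4, 0.4, 4.8]
finger_gap: 0.265
```

{"op": "arm_command", "data": {
  "series": [
    [[0,0,1,0],[0,0,1,0],[0,0,1,0],[0,0,0,0]]
  ]
}}

```text
t: 23.15
tcp_pos: [0.5566, 0.1676, 0.0719]
tool_rot: [-0.01, 0.707, 0.009, 0.707]
force: [0.8, -1.0, 3.7]
finger_gap: 0.265
```

{"op": "arm_command", "data": {
  "series": [
    [[0.05,0,1,0],[0.05,0,1,0],[0,0,1,0],[0,0,0,0]]
  ]
}}

```text
t: 23.55
tcp_pos: [0.5595, 0.1677, 0.0718]
tool_rot: [-0.01, 0.707, 0.01, 0.707]
force: [0.5, 0.4, 4.3]
finger_gap: 0.26
```

{"op": "arm_command", "data": {
  "series": [
    [[0.1,0,1,0],[0.1,0,1,0],[0,0,0.5,0],[0,0,0,0]]
  ]
}}

```text
t: 23.95
tcp_pos: [0.5621, 0.1678, 0.0717]
tool_rot: [-0.01, 0.707, 0.009, 0.707]
force: [0.8, 0.6, 4.7]
finger_gap: 0.266
```

{"op": "arm_command", "data": {
  "series": [
    [[0.05,0,1,0],[0.1,0,1,0],[0,0,0.5,0],[0,0,0,0]]
  ]
}}

```text
t: 24.35
tcp_pos: [0.5647, 0.1679, 0.0715]
tool_rot: [-0.01, 0.707, 0.01, 0.707]
force: [0.8, 0.3, 4.9]
finger_gap: 0.269
```

{"op": "arm_command", "data": {
  "series": [
    [[0.1,0,1,0],[0.15,0,1,0],[0.05,0,0.5,0],[0,0,0,0]]
  ]
}}

```text
t: 24.75
tcp_pos: [0.5673, 0.168, 0.0713]
tool_rot: [-0.01, 0.707, 0.01, 0.707]
force: [0.7, -1.5, 5.1]
finger_gap: 0.265
```

{"op": "arm_command", "data": {
  "series": [
    [[0.1,0,1,0],[0.15,0,1,0],[0.05,0,0.5,0],[0,0,0,0]]
  ]
}}

```text
t: 25.15
tcp_pos: [0.5698, 0.168, 0.071]
tool_rot: [-0.01, 0.707, 0.01, 0.707]
force: [1.2, -0.9, 4.8]
finger_gap: 0.265
```

{"op": "arm_command", "data": {
  "series": [
    [[0.15,0,1,0],[0.2,0,1,0],[0.1,0,0.5,0],[0,0,0,0]]
  ]
}}

```text
t: 25.55
tcp_pos: [0.5723, 0.1681, 0.0705]
tool_rot: [-0.01, 0.707, 0.01, 0.707]
force: [2.4, -1.5, 5.4]
finger_gap: 0.264
```

{"op": "arm_command", "data": {
  "series": [
    [[0.2,-0.1,1,0],[0.25,0,1,0],[0.1,0,0.5,0],[0,0,0,0]]
  ]
}}

```text
t: 25.95
tcp_pos: [0.5749, 0.1681, 0.07]
tool_rot: [-0.01, 0.707, 0.01, 0.708]
force: [1.9, -1.2, 4.7]
finger_gap: 0.265
```

{"op": "arm_command", "data": {
  "series": [
    [[0.2,-0.1,1,0],[0.25,0,1,0],[0.1,0,0.5,0],[0,0,0,0]]
  ]
}}

```text
t: 26.35
tcp_pos: [0.5775, 0.1679, 0.0695]
tool_rot: [-0.01, 0.707, 0.009, 0.708]
force: [1.9, -1.5, 5.0]
finger_gap: 0.263
```

{"op": "arm_command", "data": {
  "series": [
    [[0.2,-0.1,1,0],[0.15,0,0.5,0],[0,0,0,0]]
  ]
}}

```text
t: 26.65
tcp_pos: [0.5788, 0.1678, 0.0692]
tool_rot: [-0.01, 0.707, 0.009, 0.707]
force: [1.5, -2.3, 6.5]
finger_gap: 0.262
```

{"op": "arm_command", "data": {
  "series": [
    [[0,-0.2,1,0],[0,0,0.5,0],[0,0,0,0]]
  ]
}}

```text
t: 26.95
tcp_pos: [0.5801, 0.1676, 0.0691]
tool_rot: [-0.01, 0.707, 0.009, 0.707]
force: [1.5, -1.6, 5.2]
finger_gap: 0.267
```

```bash
python3 f.py; python3 - <<'E'
import cv2,numpy as np
t=cv2.imread("pics/ft.png");s=cv2.imread("pics/fs.png")
o=np.zeros((480,800,3),np.uint8);o[:,:400]=cv2.resize(t[155:295,100:217],(400,480));o[:,400:]=cv2.resize(s[200:300,185:285],(400,480))
cv2.imwrite("pics/g5.png",o)
E
```

```text
[ 1.55 -1.72  4.86] [0.5801 0.1676 0.0691] [-0.379  0.035  0.057] 27.15
yaw 1.5452874088730404 x [ 8.e-04 -4.e-04 -1.e+00]
```

View pics/g5.png

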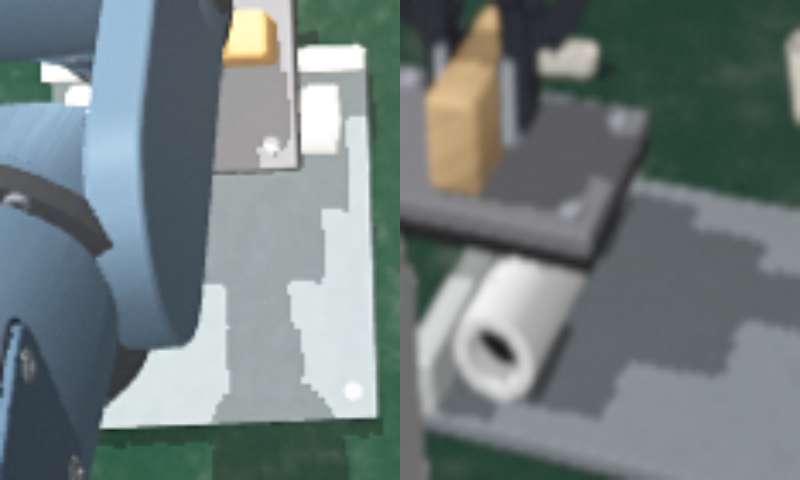

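The tube is past the ribs in both views. In the side crop its near end is at (497,345), just short of the wall. In the top crop its right end spans rows 85–154, which puts the axis at board x of about 62. I move on a little to settle it on the plate.

{"op": "arm_command", "data": {
  "series": [
    [[0.1,-0.2,1,0],[0,0,1,0],[0,0,0,0]]
  ]
}}

```text
t: 27.45
tcp_pos: [0.5815, 0.1675, 0.0689]
tool_rot: [-0.01, 0.707, 0.009, 0.707]
force: [1.2, -1.7, 5.6]
finger_gap: 0.267
```

{"op": "arm_command", "data": {
  "series": [
    [[0,-0.1,1,0],[0,0,1,0],[0,0,0,0]]
  ]
}}

```text
t: 27.75
tcp_pos: [0.5831, 0.1675, 0.0688]
tool_rot: [-0.01, 0.708, 0.009, 0.706]
force: [-0.2, -2.1, 6.5]
finger_gap: 0.265
```

{"op": "arm_command", "data": {
  "series": [
    [[-0.5,0,0,0],[-1,0,0,0],[-2,0,0,0],[-5,0,0,0],[-10,0,0,0],[-15,0,0,0],[-20,0,0,0],[-15,0,0,0],[-5,0,0,0],[0,0,0,0]]
  ]
}}

```text
t: 28.75
tcp_pos: [0.5845, 0.168, 0.1439]
tool_rot: [-0.009, 0.706, 0.01, 0.708]
force: [0.1, 0.6, -2.7]
finger_gap: 0.26
```

{"op": "arm_command", "data": {
  "series": [
    [[0,-15,-6,0],[0,-31,-13,0],[0,-31,-13,0],[0,-31,-13,0],[0,-31,-13,0],[0,-31,-13,0],[0,-31,-13,0],[0,-31,-13,0],[0,-16,-7,0],[0,0,0,0]]
  ]
}}

```text
t: 29.75
tcp_pos: [0.4845, -0.0852, 0.1416]
tool_rot: [-0.008, 0.708, 0.008, 0.706]
force: [0.4, 1.0, -2.7]
finger_gap: 0.264
```

```bash
python3 f.py; python3 - <<'E'
import cv2,numpy as np
t=cv2.imread("pics/ft.png");s=cv2.imread("pics/fs.png")
o=np.zeros((480,800,3),np.uint8);o[:,:400]=cv2.resize(t[110:290,100:250],(400,480));o[:,400:]=cv2.resize(s[150:300,180:320],(400,480))
cv2.imwrite("pics/g6.png",o)
E
```

```text
[ 0.19  0.25 -2.69] [ 0.4862 -0.0823  0.142 ] [-0.024  0.051  0.032] 29.95
yaw 1.5696732432679024 x [-8.e-04  6.e-04 -1.e+00]
```

View pics/g6.png

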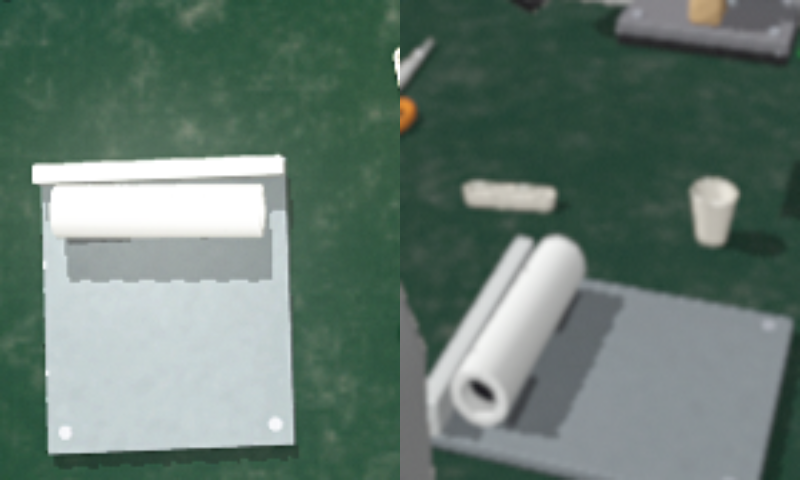

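The tube lies in the gap, clear of the ribs. Its top-crop rows 183–237 put the axis at board x of about 64. The crucible and boat stand where they were. Next I lower the pad onto the free worktop right of the crucible.

{"op": "arm_command", "data": {
  "series": [
    [[15,0,0,0],[25,0,0,0],[30,0,0,0],[25,0,0,0],[12,0,0,0],[6,0,0,0],[2.5,0,0,0],[0,0,0,0],[0,0,0,0]]
  ]
}}

```text
t: 30.85
tcp_pos: [0.4872, -0.0831, 0.0277]
tool_rot: [-0.01, 0.706, 0.009, 0.708]
force: [-0.4, -0.6, -2.7]
finger_gap: 0.268
```

{"op": "arm_command", "data": {
  "series": [
    [[1,0,0,0],[1,0,0,0],[0.5,0,0,0],[0,0,0,0],[0,0,0,0]]
  ]
}}

```text
t: 31.35
tcp_pos: [0.4865, -0.0829, 0.0243]
tool_rot: [-0.01, 0.707, 0.01, 0.707]
force: [-0.5, 0.8, -2.8]
finger_gap: 0.263
```

{"op": "arm_command", "data": {
  "series": [
    [[0.5,0,0,0],[0.4,0,0,0],[0,0,0,0],[0,0,0,0]]
  ]
}}

```text
t: 31.75
tcp_pos: [0.4866, -0.0829, 0.0236]
tool_rot: [-0.01, 0.707, 0.01, 0.707]
force: [0.2, -0.2, 1.8]
finger_gap: 0.262
```

Contact with the worktop. I release the bar and retreat straight up.

{"op": "arm_command", "data": {
  "series": [
    [[0,0,0,0],[0,0,0,0],[0,0,0,0],[0,0,0,0],[0,0,0,0],[0,0,0,0],[0,0,0,0],[0,0,0,0],[0,0,0,0],[0,0,0,0]]
  ],
  "jaw": 100
}}

```text
t: 32.75
tcp_pos: [0.4865, -0.0829, 0.0234]
tool_rot: [-0.01, 0.707, 0.01, 0.707]
force: [-0.2, -0.1, 0.3]
finger_gap: 1.0
```

{"op": "arm_command", "data": {
  "series": [
    [[-5,0,0,0],[-15,0,0,0],[-30,0,0,0],[-40,0,0,0],[-40,0,0,0],[-20,-30,0,0],[0,-45,0,0],[0,-45,0,0],[0,-45,0,0],[0,-25,0,0]]
  ]
}}

```text
t: 33.75
tcp_pos: [0.4918, -0.2766, 0.1742]
tool_rot: [-0.01, 0.706, 0.008, 0.708]
force: [-0.2, -0.9, -0.3]
finger_gap: 1.001
```

```bash
python3 f.py; python3 - <<'E'
import cv2,numpy as np
t=cv2.imread("pics/ft.png");s=cv2.imread("pics/fs.png")
o=np.zeros((440,800,3),np.uint8);o[:,:440]=cv2.resize(t[110:310,100:370],(440,440));o[:,440:]=cv2.resize(s[130:320,170:330],(360,440))
cv2.imwrite("pics/g7.png",o)
E
```

```text
[-0.1  -0.04  0.64] [ 0.491  -0.2726  0.1733] [ 0.003 -0.036 -0.002] 33.95
yaw 1.4675915740900431 x [-8.0e-04  1.2e-03 -1.0e+00]
```

View pics/g7.png

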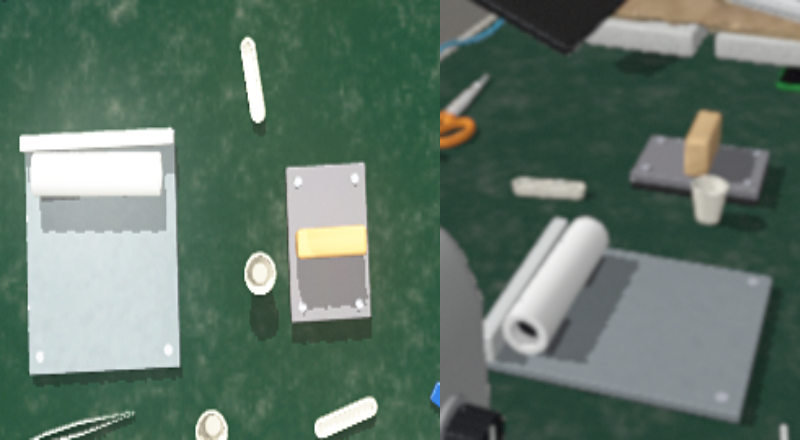

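The pad lies flat at (328,243) in the top crop, clear of the crucible at (260,273). The tube is in the gap and the labware is unmoved.

```bash
python3 -c "
from station import ticket,status
print(status.sense()['qd']);print(ticket.sign_off())"
```

```text
[ 0.0296019  -0.00657962  0.0278399   0.00101116  0.00118198 -0.00151793]
the job is handed in; nothing more can be done
None
```

The tube is in the gap between the ribs and the stop wall, and the pad is flat on the worktop, released. I handed the job in at about 34 s of the 72 s allowed.

- **Rolling:** I held the pad by its bar, laid it on the tube, and rolled the tube over the ribs, which felt about 3 mm high. Each reading along the way showed about 4.5 to 9.5 N of load. That squeezes the foam without going solid (12 N).
- **Tube:** the last pictures put its axis at board x ≈ 64 mm, give or take about 2 mm, against the 58 to 67 mm required. The gripper never came near it.
- **Pad:** it is to the right of the board, just past the crucible, about 12 cm from the board's edge. Crossing over the tube to a spot closer in would have been tighter, so "beside" is loose here.
- **Labware:** the crucible and boat look unmoved.

**Disagreements:**
- The tube started about 2° off parallel to the ribs. Turning the pad did not visibly square it, and sideways forces of up to about 4.5 N built up while rolling. I relieved these with small sideways shifts.
- In the last picture the tube still looks slightly skewed in the gap, with a narrow space to the wall at its right end.
- One early height estimate at a tube end, from the two cameras, was 5 to 13 mm too high. I ignored it and used the contact force.

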